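# Free the punched strip from the disc cutter

### The arm

A 7-joint arm with a two-finger parallel gripper is mounted at the origin on a cart in front of the work surface, level with it; the furniture and walls round the work are solid. World frame = base frame: x ahead of the robot, y to its left, z up, the work surface at z = 0. Lengths are in mm, angles in rad, forces in N, time in s.
With the tool pointing down it reaches from about 400 to 850 mm from the base axis. Payload 4.4 kg.
Tool frame: the origin (TCP) lies on the centre line of the jaws, within the pads' length; the fingertips stand robot.tip_extent ahead of it and the grasp point (between the pads) lies 5 mm behind it (robot.tip_extent is the distance from the TCP to the fingertips, in mm); z points along the fingers, y is the direction in which the jaws open and shut (so a half turn about z gives the same grasp; the last joint's range is limited). The gripper opens to 94 mm and grips with 3 to 60 N. Pads are 16 mm wide; open, the fingers measure 119 mm over their backs; the gripper's body (75 mm by 177 mm) begins 78 mm behind the grasp point.
Start: joints at [-0.066, 0.628, 0.038, 1.517, -0.027, 0.996, -0.02], TCP at [650.014, 0.028, 219.478] pointing down, gripper open.
Joint ranges: [-3.06, 3.06], [-0.37, 2.12], [-1.25, 1.32], [0.18, 2.47], [-1.1, 4.24], [0.23, 1.98], [-2.94, 2.94]. Speed limits (rad/s): [2.57, 2.57, 3.14, 3.14, 3.14, 3.14, 3.14].

### API

Orientations are given as a 3x3 rotation matrix whose columns are the frame's x, y, z axes.
In Python, from bench import robot gives the robot as it stands. The module is installed in compiled form; this text tells all that it offers. Calls block until the motion is done:
- robot.goto(position, orientation): joint-space move of the TCP to a pose.
- robot.move_l(position, feed=150, rot=None, contact_N=None): straight line of the TCP; rot=None keeps the orientation; feed is the mean speed in mm/s. With contact_N (N) it stops when the force on the tool has changed by that much, and returns True; else False.
- robot.set_joints(angles): joint-space move.
- robot.set_gripper(opening, effort=None): finger opening in mm; effort is the grip in N (None keeps the last); returns when the fingers have stopped.
- robot.dwell(seconds).
- robot.ik(position, orientation): joint angles nearest the present ones, or None.
- robot.observe(): the state.
- robot.capture(name): name is "scene" or "side" or "wrist"; returns the picture (400x640x3 uint8, red, green, blue); there is no depth.
- robot.camera_params(name): a dict with "vfov" (degrees; the focal length in pixels is half the picture's height over the tangent of half this angle, whatever the lens; pixels are square), "cx", "cy" (the principal point, pixels), "world_from_camera" (4x4, takes a point from camera to world coordinates). Camera axes: x right, y down, z forward; pixel columns grow to the right and rows downward; lengths in mm; the calibration is good to about 2 mm. A picture is of the moment at which its call begins: read the wrist's pose just before it. camera_params takes no time and is no camera call; for the wrist camera it gives the pose at the moment of the call.
A pose or a line that the arm cannot do raises robot.PlanningError and nothing moves.
- robot.close_job(): hands the job in, once; it reports no verdict.
Trained networks look in the newest picture that a camera, given by its name, has taken for a name from the list of things; names that differ only in an ending like _2 or _b are one class to them, and where a whole thing is asked for, a point or a joint stands for the part that bears it (a point fixed in the world has none). Each returns a list of dicts, best first, with "confidence" (0 to 1); they miss things now and then, are a little off and sometimes report something else, mostly with a low value. They report only what shows in the picture. A call takes as long as a camera call. They do not tell look-alikes from the thing itself.
- robot.masks_of(query, camera): "pixels" (400x640 bool, what is visible of it).
- robot.place_of(query, camera): "position" ([x, y, z] in mm, in the coordinates of the camera as it stood for that picture, good to about 4 mm: a listed point, or the origin of a listed thing).
The state is a dict: "time": time; "joints": joint angles; "dq": joint speeds; "joint_torque": joint torques, N m; "tcp_pos": TCP position; "ee_rot": TCP orientation; "wrist_force": force on the tool from outside, world axes, zero at the start; "torque": the same for the moment, N m; "opening": finger opening in mm.
Only numpy, scipy, OpenCV 4.12 (cv2) and the standard library are available. Lean on these libraries where they do the work, as an engineer would, in place of code of your own. Each camera call takes 0.05 s, during which the arm holds its last target. There are 200 camera calls.

### The job

The punched brass strip is still pinned in the disc cutter: draw the three punches and stand all of them upright on the plywood board to the side, then slide the strip out of the cutter and lay it flat on the middle of the steel bench block, ready for flattening. Then put each punch back fully home in its own hole, so that the cutter is complete again. Do not shift the flux tin, the bone cube or the mug.

Things in the scene. Friction and masses are not known exactly. Their poses are not given: they have to be found in the camera images.
- disc_cutter: fixed steel disc cutter, 116 (x) x 76 (y) x 51 mm high; origin under its centre. On its centre line 3 round holes with countersunk mouths: 29 mm at x=-35, 24 at x=0, 19 at x=+35 mm. They go through the guide plate (z 31-51 mm) and the strip channel (z 24-31, 52 mm wide, along x, open both ends) to a blind floor at z=16 mm. Its -x end is the front, towards the robot (within 15 degrees)
- punch_large: large punch: loose plain steel cylinder, 26 mm in diameter, 66 mm long, foot slightly bevelled, 120 g; origin at the centre of its foot, z up its axis. Starts home in its own hole (x=-35 mm in the cutter), foot at z=16 mm, through the strip, its top 31 mm above the guide plate; it draws straight up
- punch_medium: medium punch: loose plain steel cylinder, 21 mm in diameter, 66 mm long, foot slightly bevelled, 90 g; origin at the centre of its foot, z up its axis. Starts home in its own hole (x=0 mm in the cutter), foot at z=16 mm, through the strip, its top 31 mm above the guide plate; it draws straight up
- punch_small: small punch: loose plain steel cylinder, 16 mm in diameter, 66 mm long, foot slightly bevelled, 60 g; origin at the centre of its foot, z up its axis. Starts home in its own hole (x=35 mm in the cutter), foot at z=16 mm, through the strip, its top 31 mm above the guide plate; it draws straight up
- strip: loose perforated brass strip, 142 (x) x 46 (y) x 4 mm, 72 to 117 g; origin at the centre of its underside. Starts in the cutter's channel, parallel to it, centre at x=-21, underside at z=24 mm there, its -x end sticking out 34 mm at the front; the punches pass through its three holes and pin it. With all out it slides freely to the cutter's -x; 108 mm of travel frees its rear end
- bench_block: plain dark steel bench block, fixed, 59 mm (its x) x 90 mm (its y) x 30 mm high, flat top; origin under its centre
- ply_board: plywood board lying flat on the bench, fixed, 110 mm (its x) x 156 mm (its y) x 8 mm thick, empty at the start; origin under its centre. (A fixed desk lamp overhangs the left part of the bench, y above about 0.2 m: draw the arm in before swinging past it)
- flux_tin: round grey flux tin, 57 mm across, 30 mm high, origin under its centre; bystander, standing loose near the right edge of the bench
- dapping_cube: small pale bone cube with rounded edges, 24 x 26 x 22 mm, origin under its centre; bystander, lying loose at the back of the bench
- mug: cream mug with handle, 82 x 116 x 96 mm, origin under its centre; bystander, standing loose at the right of the bench
There are look-alikes about, which are no part of the job. Leave any green look-alike of the punch_large alone.

How it is judged (in metres and radians):
On the way, in this order (a step that is already met when the one before it is completed fails the run):
1. all three punches stand upright on the plywood board, released, the strip still in the cutter (x of punch_large in the frame of ply_board between -0.055 and 0.055 m and y of punch_large in the frame of ply_board between -0.078 and 0.078 m and z of punch_large in the frame of ply_board between 0.004 and 0.013 m and angle between each of punch_large, punch_medium, punch_small's own z axis and vertical below 0.12 rad and linear speed of each of punch_large, punch_medium, punch_small below 0.03 m/s and contact force between each of punch_large, punch_medium, punch_small and the fingers below 0.1 N and x of punch_medium in the frame of ply_board between -0.055 and 0.055 m and y of punch_medium in the frame of ply_board between -0.078 and 0.078 m and z of punch_medium in the frame of ply_board between 0.004 and 0.013 m and x of punch_small in the frame of ply_board between -0.055 and 0.055 m and y of punch_small in the frame of ply_board between -0.078 and 0.078 m and z of punch_small in the frame of ply_board between 0.004 and 0.013 m and distance of strip from where it was at the start of the episode below 0.03 m), for 0.2 s.
2. the strip lies flat on the middle of the bench block, released (horizontal distance between strip and bench_block below 0.015 m and z of strip in the frame of bench_block between 0.026 and 0.034 m and angle between the z axis of strip and the z axis of bench_block, either way round below 0.08 rad and linear speed of strip below 0.02 m/s and contact force between strip and the fingers below 0.1 N), for 0.2 s.
At the end, for the whole second after the job is handed in: each punch upright (7 degrees) in its own hole, within 5 mm of its axis, foot within 4 mm of its floor; the strip flat (4.5 degrees) on the bench block, centres within 15 mm; all released and at rest; tin, cube and mug within 20 mm of their start (all of step 2 and x of punch_large in the frame of disc_cutter between -0.04 and -0.03 m and y of punch_large in the frame of disc_cutter between -0.005 and 0.005 m and z of punch_large in the frame of disc_cutter between 0.012 and 0.02 m and angle between each of punch_large, punch_medium, punch_small's own z axis and vertical below 0.12 rad and linear speed of each of punch_large, punch_medium, punch_small below 0.02 m/s and contact force between each of punch_large, punch_medium, punch_small and the fingers below 0.1 N and x of punch_medium in the frame of disc_cutter between -0.005 and 0.005 m and y of punch_medium in the frame of disc_cutter between -0.005 and 0.005 m and z of punch_medium in the frame of disc_cutter between 0.012 and 0.02 m and x of punch_small in the frame of disc_cutter between 0.03 and 0.04 m and y of punch_small in the frame of disc_cutter between -0.005 and 0.005 m and z of punch_small in the frame of disc_cutter between 0.012 and 0.02 m and distance of each of flux_tin, dapping_cube, mug from where it was at the start of the episode below 0.02 m); the robot touches nothing.
It fails at once if the flux tin, the bone cube or the mug is shifted by more than 20 mm (distance of any of flux_tin, dapping_cube, mug from where it was at the start of the episode above 0.02 m).
It also fails if it takes over 144 s, if anything falls off the work surface, if the arm or the gripper's body presses on something with over 40 N, if the wrist force passes 120 N, or if a joint passes its speed limit or range.

## Working session

There is one attempt and no reset: what is moved stays moved. The work goes in short steps, each a Python script; the robot and the scene stay as the last script left them, time stands still between calls to the robot, and variables do not carry over. Pictures are saved under pics/ and viewed, on a budget of 14 in all, crops included, one or two more only if the job needs it, and the job is handed in when it is done.

```bash
mkdir -p pics
cat > h.py <<'E'
import numpy as np, cv2
from bench import robot
def save(n,f):
    im=robot.capture(n); cv2.imwrite('pics/'+f,im[:,:,::-1]); return im
def places(q,cam):
    T=np.array(robot.camera_params(cam)["world_from_camera"])
    return [(round(d["confidence"],2),np.round((T@np.r_[d["position"],1])[:3],1)) for d in robot.place_of(q,cam)]
def ray(cam,u,v,z):
    """world point on plane z for pixel (pinhole)"""
    p=robot.camera_params(cam); T=np.array(p["world_from_camera"]); f=200/np.tan(np.radians(p["vfov"])/2)
    d=T[:3,:3]@np.array([(u-p["cx"])/f,(v-p["cy"])/f,1]); o=T[:3,3]
    return o+d*(z-o[2])/d[2]
def proj(cam,P):
    p=robot.camera_params(cam); T=np.linalg.inv(np.array(p["world_from_camera"])); f=200/np.tan(np.radians(p["vfov"])/2)
    c=T@np.r_[P,1]; return np.array([p["cx"]+f*c[0]/c[2],p["cy"]+f*c[1]/c[2]])
E
python3 - <<'E'
from h import *
for c in ["scene","side","wrist"]:
    save(c,c+'0.png'); p=robot.camera_params(c); print(c,p["vfov"],p["cx"],p["cy"],np.round(p["world_from_camera"],3).tolist())
    for q in ["disc_cutter","punch_large","punch_medium","punch_small","strip","bench_block","ply_board","flux_tin","dapping_cube","mug"]:
        print(q,places(q,c))
print(robot.tip_extent, robot.observe())
a=[cv2.imread(f'pics/{c}0.png') for c in ["scene","side"]]
E
```

```text
scene 52.37687160781788 316.70417616427767 189.69467993393783 [[0.267, -0.468, 0.843, -129.25], [-0.964, -0.125, 0.236, -416.201], [-0.005, -0.875, -0.484, 481.92], [0.0, 0.0, 0.0, 1.0]]
disc_cutter [(0.69, array([ 5.392e+02, -3.304e+02, -3.000e-01]))]
punch_large [(0.86, array([ 509.9, -320.8,   15.8])), (0.58, array([ 488.8, -223.3,    1.8]))]
punch_medium [(0.42, array([ 505.5, -318.4,   14.2]))]
punch_small []
strip [(0.8, array([ 523.9, -325.6,   28.1]))]
bench_block [(0.56, array([629.2,  77. ,  -0.9]))]
ply_board [(0.62, array([ 607.8, -103.3,    6.7])), (0.43, array([696.5, -11.2,  -2. ]))]
flux_tin [(0.68, array([ 500.2, -472.6,    6.1])), (0.16, array([ 524.2, -323.8,   28.6]))]
dapping_cube [(0.63, array([ 6.981e+02, -9.100e+00,  6.000e-01])), (0.35, array([ 506.6, -318.2,   15.2]))]
mug [(0.86, array([ 634.2, -489.8,    1.2]))]
side 44.335258066872505 316.49403333265957 198.97450576461992 [[-0.963, -0.123, 0.238, 304.831], [-0.268, 0.458, -0.848, 849.517], [-0.004, -0.88, -0.474, 616.717], [0.0, 0.0, 0.0, 1.0]]
disc_cutter [(0.76, array([ 541.5, -328.9,   -1.7]))]
punch_l
[... 1055 characters left out ...]
.99632894, -0.01995267]), 'dq': array([ 0.00057802,  0.00060754,  0.00116524, -0.00031154,  0.00011887,
       -0.00054483, -0.00091773]), 'joint_torque': array([-4.82834730e-04, -5.49587274e+01,  1.14286076e+00, -1.86939722e+01,
       -5.23577887e-02,  1.57707185e-02,  2.51989968e-05]), 'tcp_pos': array([6.49985077e+02, 1.74033807e-02, 2.19485250e+02]), 'ee_rot': array([[ 3.00725274e-06,  1.00000000e+00, -2.76318606e-05],
       [ 9.99999999e-01, -3.00617217e-06,  3.91056921e-05],
       [ 3.91056090e-05, -2.76319782e-05, -9.99999999e-01]]), 'wrist_force': array([ 0.26381736, -0.49161535,  0.52529377]), 'torque': array([-0.00126283,  0.03128781,  0.03989009]), 'opening': 93.62891648397988}
```

View pics/scene0.png

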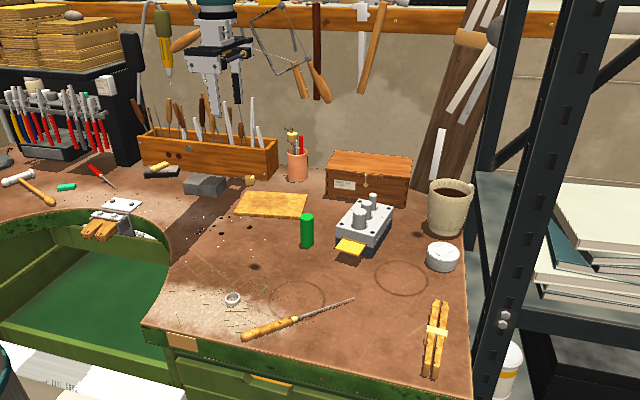

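View pics/side0.png

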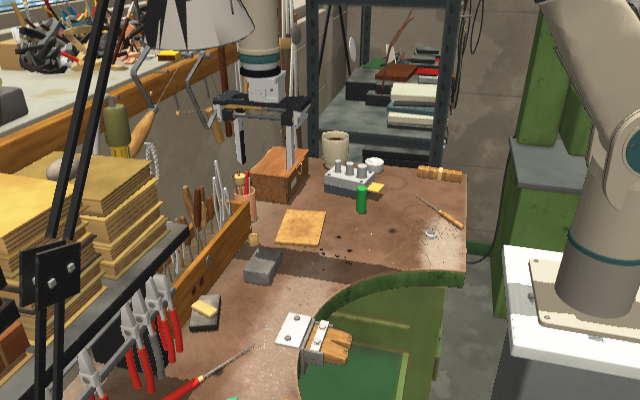

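View pics/wrist0.png

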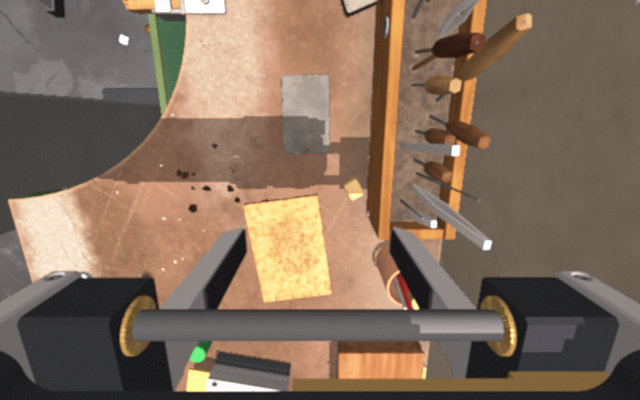

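Scene and side show the cutter at about (540,-329) with three punches and the strip end at the front. The ply is at (610,-105), the block at (636,79), and the green look-alike at (488,-221). In the wrist view the block is axis-aligned, the ply is turned about 10°, and the tool rack is just behind the block. Next I look at the cutter from close by.

```bash
cat >> h.py <<'E'
def Rz(th): # tool down, jaws along y of a frame yawed th, camera on its -x side
    c,s=np.cos(th),np.sin(th); return np.array([[-c,-s,0],[-s,c,0],[0,0,-1.]])
E
python3 - <<'E'
from h import *
for (u,v,n) in [(281,75,'blk'),(329,75,'blk'),(330,153,'blk'),(285,152,'blk')]: print(n,ray('wrist',u,v,30))
for (u,v) in [(245,204),(317,196),(330,295),(263,301)]: print('ply',ray('wrist',u,v,8))
for z in (0,60): print('rack',ray('wrist',375,110,z))
for z in (0,100): print('cup',ray('wrist',378,260,z))
th=np.radians(-11)
robot.goto([540,-300,235],Rz(th)); print(robot.observe()["joints"],robot.observe()["time"])
save('wrist','w1.png')
for q in ["disc_cutter","punch_large","punch_medium","punch_small","strip"]: print(q,places(q,'wrist'))
for q in ["punch_large","punch_medium","punch_small","strip"]:
    for d in robot.masks_of(q,'wrist'):
        m=d["pixels"].astype(np.uint8); ys,xs=np.nonzero(m); print(q,d["confidence"],xs.min(),xs.max(),ys.min(),ys.max(),cv2.minAreaRect(np.c_[xs,ys].astype(np.float32)))
E
```

```text
blk [609.52668857 121.58968716  30.        ]
blk [662.84841063 121.65164025  30.        ]
blk [665.02759856  35.36824285  30.        ]
blk [611.51105324  36.4962443   30.        ]
ply [554.09980207 -34.770533     8.        ]
ply [649.54360171 -23.6855691    8.        ]
ply [ 668.49398898 -172.70911062    8.        ]
ply [ 570.69416214 -182.81864355    8.        ]
rack [721.53450052  84.9397352    0.        ]
rack [710.37539426  83.97201506  60.        ]
cup [ 736.86391011 -120.70604469    0.        ]
cup [714.26991415 -68.71901699 100.        ]
[ 0.66475654  0.58167377 -0.33314499  1.58745375  0.21320335  1.00839896
  1.64774263] 3.125
disc_cutter [(0.59, array([ 542.6, -326.8,   -3.9]))]
punch_large [(0.79, array([ 511.2, -319.6,   11.7]))]
punch_medium [(0.77, array([ 545.1, -330.8,   14. ]))]
punch_small [(0.74, array([ 576.8, -337.4,   15.2]))]
strip []
punch_large 0.84 281 305 148 175 ((293.7500305175781, 161.74998474121094), (23.33452033996582, 26.870054244995117), 45.0)
punch_large 0.78 357 387 117 139 ((372.0, 128.0), (22.0, 30.0), 90.0)
punch_medium 0.96 284 302 180 204 ((293.8000183105469, 191.9000244140625), (17.441329956054688, 24.149532318115234), 26.56505012512207)
punch_small 0.74 287 301 209 231 ((293.67132568359375, 219.92413330078125), (11.617742538452148, 22.33604621887207), 12.994616508483887)
strip 0.58 277 314 111 140 ((295.5, 125.5), (29.0, 37.0), 90.0)
```

View pics/w1.png

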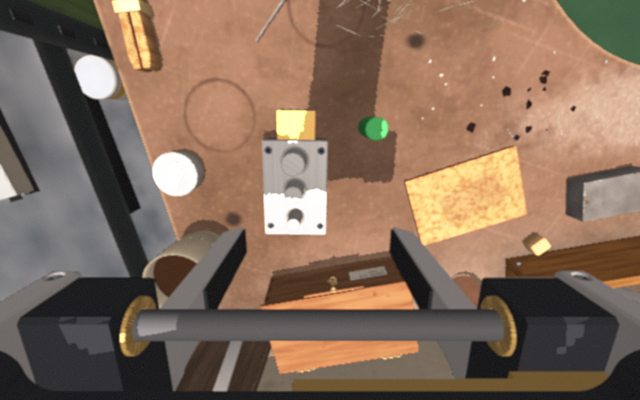

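The picture shows the cutter plate with corners at about (265,142), (327,141), (326,234) and (263,234), the punch tops in column 293, and the strip end at (296,125). I'll refine from these, then take a close look above the large punch.

Run:
```python
from h import *
P=[ray('wrist',u,v,51) for u,v in [(264.5,141.5),(327,141),(326.5,234),(263.5,234)]]
for p in P: print(np.round(p,1))
print('centre',np.mean(P,0), 'yaw',np.degrees(np.arctan2(*( (P[3]+P[2]-P[0]-P[1])[[1,0]]))))
c=np.mean(P,0)[:2]; th=np.radians(-11); cx=np.array([np.cos(th),np.sin(th)])
for s in (-35,0,35): 
    q=c+cx*s; print(q,proj('wrist',[*q,82]),proj('wrist',[*q,51]))
p=c-35*cx - 25*cx
robot.goto([*p,150],Rz(th)); im=save('wrist','w2.png')
p=robot.camera_params('wrist'); np.save('T2.npy',p["world_from_camera"])
for s in (-35,0,35): 
    q=c+cx*s; u=proj('wrist',[*q,82]).astype(int); print(u); cv2.circle(im,tuple(map(int,u)),2,(255,0,0),-1)
for P in [(sx*58,sy*38) for sx in (-1,1) for sy in (-1,1)]:
    q=c+cx*P[0]+np.array([-cx[1],cx[0]])*P[1]; cv2.circle(im,tuple(map(int,proj('wrist',[*q,51]))),2,(255,0,255),-1)
cv2.imwrite('pics/w2b.png',im[:,:,::-1])
```

```text
[ 479.9 -351.4   51. ]
[ 493.1 -280.1   51. ]
[ 606.9 -301.7   51. ]
[ 591.9 -380.    51. ]
centre [ 542.95193612 -328.29982842   51.        ] yaw -12.543674346346569
[ 508.5949847  -321.62151358] [292.61040714 165.11814674] [294.78305582 160.85788932]
[ 542.95193612 -328.29982842] [293.29316147 196.40006394] [295.35156335 189.65007857]
[ 577.30888754 -334.97814325] [293.93763763 225.9281811 ] [295.89078111 216.95888167]
[317 237]
[317 274]
[317 308]
```

View pics/w2b.png

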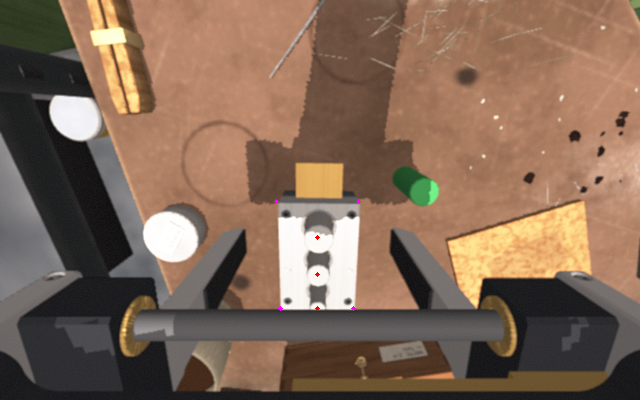

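The predicted punch tops and plate corners match the picture to within 1–2 px, with tops at about (319,239) and (319,274). Drawing the large punch.

```bash
cat >> h.py <<'E'
th=np.radians(-11.2); CX=np.array([np.cos(th),np.sin(th)]); CY=np.array([-CX[1],CX[0]])
C=np.array([543.0,-328.1])+CY*0.7
HOLE=dict(large=C-35*CX,medium=C,small=C+35*CX)
D=dict(large=26,medium=21,small=16)
R=Rz(th)
PB=np.array([610.,-104.]); bt=np.radians(7.5); BX=np.array([np.cos(bt),np.sin(bt)]); BY=np.array([-BX[1],BX[0]])
SPOT=dict(large=PB-35*BX-38*BY,medium=PB-8*BX,small=PB+20*BX+38*BY)
def wf(): return np.round(robot.observe()["wrist_force"],1)
def st(m=''): o=robot.observe(); print(m,round(o["time"],1),np.round(o["tcp_pos"],1),'F',np.round(o["wrist_force"],1),'open',round(o["opening"],1),flush=True)
def draw(n):
    h=HOLE[n]; robot.set_gripper(D[n]+22)
    robot.goto([*h,170],R); robot.move_l([*h,70]); st('down')
    robot.set_gripper(D[n]-6,effort=12); st('grip')
    robot.set_gripper(D[n]-6,effort=35); st('grip2')
    robot.move_l([*h,100],feed=60); st('up')
    robot.move_l([*h,170])
def place(n):
    s=SPOT[n]; robot.move_l([*s,170],feed=300); robot.move_l([*s,70])
    print('contact',robot.move_l([*s,58],feed=20,contact_N=4)); st('placed')
    robot.set_gripper(D[n]+20); st('rel'); z=robot.observe()["tcp_pos"][2]
    robot.move_l([*s,max(z,62)+3],feed=60); robot.move_l([*s,150])
E
python3 - <<'E'
from h import *
print(SPOT,HOLE); draw('large'); save('side','s1.png')
E
```

```text
{'large': array([ 580.25942516, -146.24332146]), 'medium': array([ 602.06844111, -105.04420954]), 'small': array([624.86890192, -63.71457142])} {'large': array([ 508.80253361, -320.6151291 ]), 'medium': array([ 543.13596405, -327.41333139]), 'small': array([ 577.46939448, -334.21153368])}
down 6.1 [ 509.1 -320.8   70.5] F [ 0.1  0.4 -0.8] open 48.0
grip 6.6 [ 509.2 -320.9   70.6] F [-0.4  0.4  3.9] open 25.7
grip2 6.8 [ 509.2 -320.9   70.6] F [ 0.2 -0.4  5.1] open 25.1
up 7.4 [ 508.7 -320.6  100.1] F [ 0.3 -0.7 -1.7] open 25.2
```

View pics/s1.png

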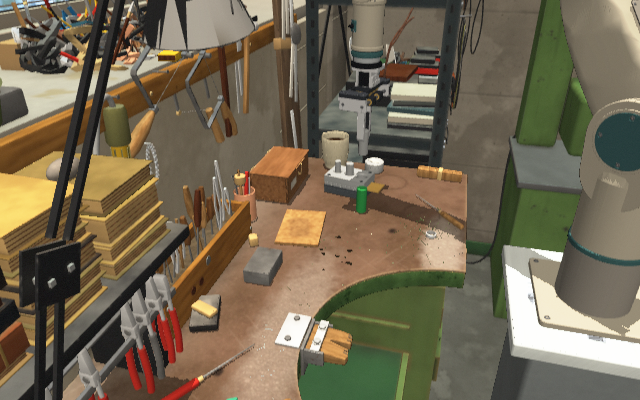

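The cutter now shows two punches, and the large one hangs in the jaws at about (364,140). The side forces are small, so I'll place it and draw the other two.

Run:
```python
from h import *
place('large')
for n in ('medium','small'): draw(n); place(n)
robot.move_l([560,-110,235],feed=300); save('wrist','w3.png')
for n in D:
    print(n,places('punch_'+n,'wrist'))
save('side','s2.png'); 
for n in D: print(n,places('punch_'+n,'side'))
```

```text
contact True
placed 10.2 [ 580.7 -146.3   62.8] F [-0.1  0.4  3.8] open 25.4
rel 10.7 [ 579.7 -146.3   61.7] F [-0.1  0.1 -0.3] open 46.1
down 13.5 [ 544.1 -326.9   70.7] F [-1.  -0.3  0.9] open 42.7
grip 14.0 [ 543.5 -327.8   70.7] F [-0.4  0.6  3.2] open 20.8
grip2 14.2 [ 543.6 -327.7   70.7] F [-0.6  0.7  5.8] open 20.2
up 14.9 [ 543.  -327.4  100.1] F [-0.3 -0.1 -0.3] open 20.0
contact True
placed 17.7 [ 602.6 -105.1   62.8] F [ 0.  -0.4  4.9] open 20.1
rel 18.2 [ 601.6 -105.    61.8] F [-0.1 -0.2  0.4] open 41.0
down 21.2 [ 578.4 -333.9   70.8] F [-0.5 -0.1 -0.5] open 38.1
grip 21.7 [ 577.9 -334.5   70.7] F [-0.3  0.6  4.2] open 15.7
grip2 21.9 [ 577.9 -334.4   70.7] F [-0.   0.2  5.1] open 15.3
up 22.6 [ 577.3 -334.2  100.1] F [ 0.4  1.  -0.7] open 15.3
contact True
placed 25.5 [625.3 -63.8  62.7] F [-0.5 -1.1  4.5] open 15.6
rel 26.1 [624.4 -63.8  61.8] F [-0.3  1.1 -0.5] open 35.9
large [(0.72, array([ 582.7, -143.8,    3.6])), (0.72, array([ 490.8, -224.9,   -0.9]))]
medium [(0.74, array([ 603.4, -105.2,    9.9]))]
small [(0.85, array([622.6, -63.8,   9.3]))]
large [(0.86, array([ 578.8, -142.4,    6. ])), (0.73, array([ 498.3, -473.7,   -3.5])), (0.5, array([ 4.882e+02, -2.238e+02, -4.000e-01]))]
medium [(0.71, array([ 606. , -105.3,    7.5])), (0.61, array([ 635.7, -491.5,    2.1]))]
small [(0.72, array([624.8, -61.8,   9.9])), (0.16, array([ 632.7, -491.7,    4. ]))]
```

View pics/w3.png

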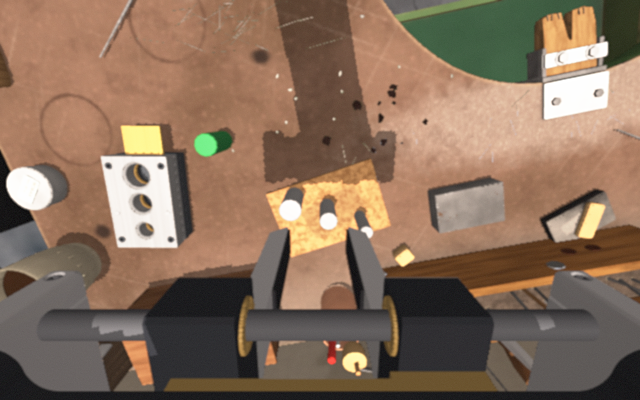

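All three punches stand upright on the ply, at about (291,208), (328,213) and (366,230). The holes are empty and the strip is still in the cutter. Now the strip.

Run:
```python
from h import *
g=C-75*CX
for d in (0,60,115): print(d, robot.ik([*(g-d*CX),22],R))
robot.set_gripper(70)
robot.goto([*g,160],R); robot.move_l([*g,60]); print(robot.move_l([*g,21.5],feed=60,contact_N=6)); st('down')
robot.set_gripper(40,effort=12); st('grip'); robot.set_gripper(40,effort=45); st('grip2')
e=g-116*CX
robot.move_l([*(g-10*CX),22.0],feed=40); st('10')
robot.move_l([*e,22.5],feed=80); st('out')
robot.move_l([*e,60],feed=80); st('up'); robot.move_l([*e,140])
save('side','s3.png'); save('wrist','w4.png'); print(places('strip','side'),places('strip','wrist'))
im=np.vstack([cv2.imread('pics/w4.png')[:200],cv2.imread('pics/s3.png')[100:400]]); cv2.imwrite('pics/c4.png',im)
```

```text
0 [ 0.67547456  0.80074068 -0.21466578  1.89748296  0.33857373  0.47845756
  1.59719273]
60 [ 0.70190932  0.75722026 -0.18648202  2.04842082  0.36314737  0.36668594
  1.60007021]
115 [ 0.74751054  0.72728351 -0.18344135  2.1794001   0.46935463  0.27144852
  1.53064829]
False
down 31.2 [ 469.7 -312.8   21.5] F [ 0.  -0.2 -0.1] open 70.3
grip 31.7 [ 469.7 -313.    21.7] F [-0.9 -0.1  1.7] open 45.7
grip2 31.9 [ 469.7 -312.9   21.7] F [0.2 0.1 2.1] open 44.7
10 32.3 [ 459.  -310.8   21.8] F [ 0.5 -0.1  0.1] open 44.8
out 33.8 [ 356.4 -290.4   22.5] F [ 0.5 -0.1 -2. ] open 44.8
up 34.4 [ 355.8 -290.4   60. ] F [-0.2 -0.3 -0.8] open 45.1
[(0.6, array([ 409.6, -302.4,  134.4]))] [(0.38, array([ 603.8, -102.1,    7.8]))]
```

View pics/c4.png

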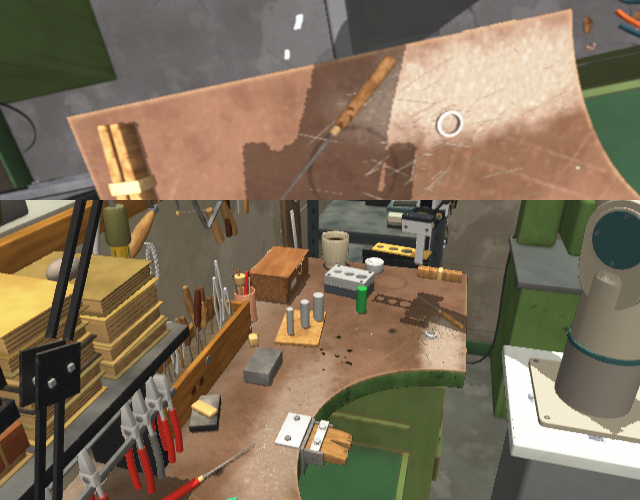

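The strip is held almost level at about (400,250) in the composite, and the network puts its centre 55 mm from the TCP, as planned. Laying it on the block.

Run:
```python
from h import *
R0=Rz(0.0); t=np.array([635-54.0,79.0])
o=robot.observe()["tcp_pos"]
robot.move_l([460,-150,150],feed=200,rot=Rz(th/2)); robot.move_l([*t,150],feed=200,rot=R0); st('above')
save('side','s4.png'); print(places('bench_block','side'),places('strip','side'))
robot.move_l([*t,45],feed=100); print(robot.move_l([*t,24],feed=15,contact_N=4)); st('contact')
save('side','s5.png'); print(places('strip','side'))
im=np.hstack([cv2.resize(cv2.imread(f'pics/{f}.png')[150:330,200:400],None,fx=2,fy=2) for f in('s4','s5')]); cv2.imwrite('pics/c5.png',im)
```

```text
above 37.8 [580.5  77.3 149.9] F [ 0.5 -0.7 -1.3] open 44.6
[(0.6, array([638.1,  80.3,   4.3]))] [(0.72, array([633.8,  78.3, 149.7])), (0.66, array([ 547.4, -323.7,   -2.2]))]
True
contact 40.2 [580.9  79.   26.9] F [0.2 0.4 4.4] open 45.0
[(0.88, array([631.2,  78.4,  29.5])), (0.31, array([ 610.6, -106.8,    3.7]))]
```

View pics/c5.png

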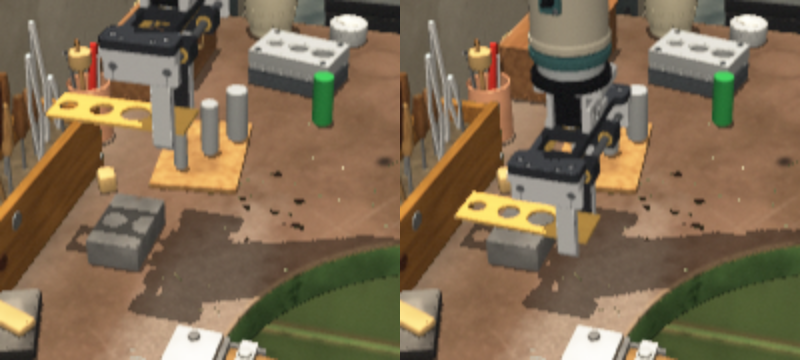

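The strip lies flat across the block, and contact came at the expected height. Releasing and looking from above.

Run:
```python
from h import *
t=robot.observe()["tcp_pos"][:2]
robot.set_gripper(66); st('rel')
robot.move_l([*t,60],feed=60); robot.move_l([*t,160],feed=200); robot.move_l([600,60,235],feed=200)
save('wrist','w6.png'); 
for c in ('wrist',): print(places('strip',c),places('bench_block',c))
save('side','s6.png'); print(places('strip','side'),places('bench_block','side'),*[places('punch_'+n,'side') for n in D])
```

```text
rel 40.9 [579.9  78.7  26.1] F [ 0.7 -0.4  0.9] open 66.1
[(0.59, array([632.1,  75.2,  25.4]))] [(0.76, array([635.2,  77.6,  -2.3]))]
[(0.81, array([631.1,  80.1,  25.3]))] [(0.81, array([6.333e+02, 8.390e+01, 1.000e-01]))] [(0.8, array([ 488.7, -218.5,    0.7])), (0.72, array([ 582.1, -143.9,    4. ]))] [] [(0.74, array([624.9, -57.1,  11. ]))]
```

View pics/w6.png

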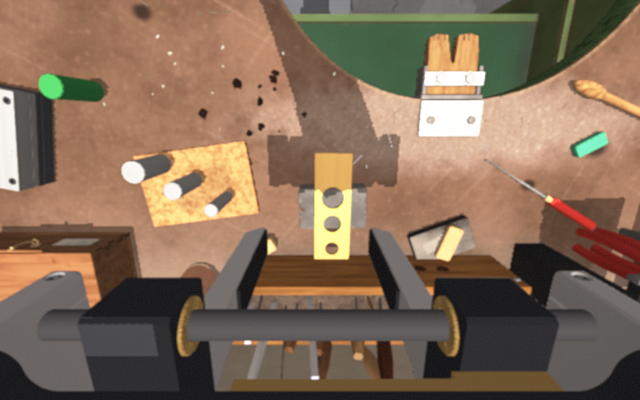

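The strip is centred on the block: strip mid at about (333,206), block mid at (333,206). The punches still stand. Putting the small one back first, with a check.

```bash
cat >> h.py <<'E'
def pick(n):
    s=SPOT[n]; robot.set_gripper(D[n]+20); robot.move_l([*s,170],feed=250); robot.move_l([*s,62.5]); st('at')
    robot.set_gripper(D[n]-6,effort=12); robot.set_gripper(D[n]-6,effort=30); st('grip')
    robot.move_l([*s,75],feed=60); robot.move_l([*s,175])
def insert(n):
    h=HOLE[n]; robot.move_l([*h,175],feed=250); robot.move_l([*h,112]); st('over')
    hit=robot.move_l([*h,69.5],feed=25,contact_N=6); st('ins hit=%s'%hit); return hit
def release(n):
    h=HOLE[n]; z=robot.observe()["tcp_pos"][2]; robot.set_gripper(D[n]+20); st('rel'); robot.move_l([*h,z+6],feed=60); robot.move_l([*h,170],feed=200)
E
python3 - <<'E'
from h import *
robot.move_l([*SPOT['small'],200],feed=200,rot=R)
pick('small'); insert('small')
if robot.observe()["tcp_pos"][2]<73: release('small')
E
```

```text
at 45.8 [625.9 -63.6  63.6] F [-0.4 -0.1  0.5] open 36.0
grip 46.5 [625.4 -63.8  63.2] F [ 0.2 -0.5  5.3] open 15.3
over 49.5 [ 578.2 -333.6  112.4] F [1.3 0.5 0. ] open 15.6
ins hit=True 51.0 [ 577.5 -334.2   71.1] F [-0.1  0.3  5.4] open 15.2
rel 51.5 [ 576.6 -333.8   69.7] F [-0.1  0.2  0.5] open 35.9
```

Small is home: the gripping height of 63.2 plus the 8 mm floor difference gives 71.2, against 71.1 measured. Continuing.

Run:
```python
from h import *
for n in ('medium','large'):
    pick(n); insert(n)
    if robot.observe()["tcp_pos"][2]>=73.5: print('STUCK',n); break
    release(n)
else:
    robot.move_l([500,-200,260],feed=200,rot=R); save('wrist','w7.png'); save('side','s7.png'); save('scene','c7.png')
    for q in ['punch_large','punch_medium','punch_small','strip','bench_block','flux_tin','dapping_cube','mug','disc_cutter']: print(q,places(q,'side'),places(q,'scene'),places(q,'wrist'))
    a=cv2.resize(cv2.imread('pics/s7.png')[110:310,220:420],(400,400)); b=cv2.resize(cv2.imread('pics/c7.png')[140:290,320:470],(400,400)); cv2.imwrite('pics/c8.png',np.hstack([a,b]))
```

```text
at 54.7 [ 602.2 -105.5   62.8] F [-0.4 -0.2  0.2] open 40.8
grip 55.3 [ 602.5 -105.2   63.1] F [0.5 0.  5.2] open 20.3
over 58.1 [ 544.  -326.6  112.4] F [ 0.5 -0.4 -0.4] open 20.7
ins hit=True 59.7 [ 543.2 -327.4   71. ] F [0.3 0.2 5.6] open 20.3
rel 60.2 [ 542.2 -327.    69.7] F [ 0.5  0.1 -0.1] open 40.7
at 63.2 [ 580.8 -146.7   63.1] F [ 0.2 -0.1  0.4] open 46.0
grip 63.8 [ 580.8 -146.4   63.2] F [-0.7 -0.2  5.8] open 25.0
over 66.5 [ 509.7 -319.7  112.3] F [-0.1 -0.2 -0.9] open 25.4
ins hit=True 68.0 [ 508.8 -320.6   71.1] F [-0.  -0.2  4.7] open 25.4
rel 68.5 [ 507.8 -320.1   69.9] F [-0.1  0.3  0.9] open 45.8
punch_large [(0.76, array([ 4.886e+02, -2.218e+02, -2.000e-01])), (0.53, array([ 507. , -319.1,   15.4]))] [(0.72, array([ 489.5, -221.5,    4.6])), (0.63, array([ 507.2, -318.1,   15.4]))] [(0.64, array([ 490.4, -223.8,    1.2])), (0.58, array([ 509.6, -320.6,   15.1]))]
punch_medium [(0.43, array([ 545. , -324.7,   12.6]))] [] []
punch_small [(0.57, array([ 579.3, -329.9,   13.6])), (0.42, array([638.7,  81.8,  -0.8]))] [] [(0.72, array([ 580.2, -336.6,   18.7]))]
strip
[... 278 characters left out ...]
631.1,  78.2,   1.4]))] [(0.75, array([636.3,  80.9,  -1. ])), (0.24, array([ 511.7, -318.1,   13.4]))]
flux_tin [(0.78, array([ 500.1, -474.4,   -1. ]))] [(0.59, array([ 498.6, -473.3,    3.7]))] [(0.73, array([ 4.996e+02, -4.781e+02, -3.000e-01]))]
dapping_cube [(0.43, array([697.7, -10.7,  -2.8]))] [(0.61, array([696.3, -10.7,   2.6]))] [(0.8, array([698.4,  -9.9,   1.3]))]
mug [(0.72, array([ 633.4, -490.8,    2.4]))] [(0.89, array([ 631.1, -490. ,    0.8]))] [(0.96, array([ 636.9, -491.2,    1.2]))]
disc_cutter [(0.85, array([ 539.4, -330.2,   -0.8]))] [(0.75, array([ 5.424e+02, -3.305e+02,  5.000e-01])), (0.35, array([ 632.2, -491.2,   -2.8]))] [(0.63, array([ 541.5, -324.4,   -1.4]))]
```

View pics/c8.png

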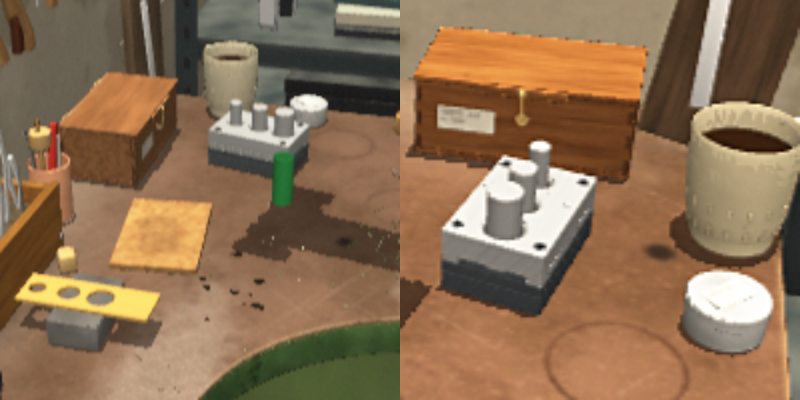

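All three punches are home and at equal height, the strip is flat on the block, and the bystanders haven't moved. Handing in.

```bash
python3 -c "
from bench import robot
robot.close_job()"
```

```text
the job is handed in; nothing more can be done
```

The job is finished and handed in at about 70 s of the 144 s allowed; no verdict is reported.

I drew the three punches and stood them on the plywood board. Then I slid the strip out by its front end, laid it across the bench block, and put each punch back in its own hole.

- **Punches:** all three stopped at TCP heights of 71.0–71.1 mm, against about 71.2 mm expected from the grip height. In the last pictures they stand upright, with the right size in each hole.
- **Strip:** it lies flat. The view from above, taken just after release, put its centre within about 2 mm of the block's centre.
- **Tin, cube and mug:** they are within the networks' few-millimetre scatter of where they started. The green look-alike was not touched.
- **Disagreements:** the networks missed the medium punch in two of the final three views and the small punch in one. Their position readings scatter by about 5 mm between cameras. Nothing else disagreed and no check failed.

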